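# Put the trapezoid block away through the sprung bin flap

## Task

The trapezoid block belongs in the toy bin, but a ring is lying on the bin's sprung flap: first move the ring onto the round cork mat on the shelf, flat and centred. Then push the flap down with the trapezoid block, keep it held open while you let the block drop well inside, and come out so that the flap springs shut. Leave the cube and the wedge where they are.

Things in the scene. Friction and masses are not known exactly. Their poses are not given: they have to be found in the camera images.
- bin: Sage green plastic tilting bin, fixed, 166 (x) by 171 (y) by 250 mm high, pivot cheeks low on its +y and -y sides out to 105 mm. Origin: centre of underside, z up. Walls 6 mm, inner floor at z = 8 mm, open top 154 by 159 mm, covered by the flap flush with the rim. Left or right of the robot's middle line, the shelf on the other side; yaw within 0.25 rad of 0.
- mouth (a point): Centre of the bin's top opening and of the shut flap's upper face, 250 mm above the table, axes as the bin's. A block let go while the flap rests on it can be pinched. Fingers closing along y, some 8 mm from this centre towards the hinge, tips 70 mm or more below the rim, and opened to 65-70 mm there, press the flap farther down so the block falls free.
- flap (a joint): Pale plastic flap, 150 mm along the hinge, 153 mm from hinge to free edge, 6 mm thick. Hinge: grey rod along the bin's +y rim, 77 mm from the mouth centre; the -y edge swings down into the bin, to 155 mm below the rim. 0 = shut, level; grows in rad as it opens, stop at 1.45. Spring: 0.27 N m shut, 0.49 at 1.45 rad (3 to 9 N in the middle); block or ring will not open it by weight.
- ring: Chunky purple plastic ring, outer diameter 96 mm, hole 56 mm (so the wall is 20 mm thick), 30 mm high, 60 to 120 g, lying flat on the shut flap near its middle. Origin: centre of its underside, z along its axis.
- trapezoid: Yellow plastic block, a trapezoid seen from above: parallel upright faces 110 mm long (at its y = -20 mm) and 60 mm long (at y = +20 mm), 40 mm apart, 50 mm high, 85 to 160 g. Origin: centre of its underside, midway between the parallel faces; x along the parallel faces, z up. Lies flat on the shelf.
- shelf: Low sage green plastic shelf, fixed, deck 260 mm (its x) by 340 mm (its y), deck top 80 mm above its origin, which is at the centre of its footprint on the table. The mat, trapezoid, wedge and cube take its four quarters (about 65 mm in x and 85 mm in y from the middle), in any order.
- mat: Round cork mat, diameter 120 mm, 4 mm thick, fixed flat on the shelf deck. Origin: centre of its underside, so its top is 4 mm above.
- cube: Peach plastic cube, 60 mm, on the shelf; leave alone. Origin: centre of its underside.
- wedge: Grey plastic ramp-shaped wedge, 90 mm long (x) by 50 mm wide, rising from 6 to 50 mm, on the shelf; leave alone. Origin: centre of its underside.
Things that resemble listed ones, but are neither listed nor needed, are in the scene too. Of the things that look like the ring, the middle-sized one is meant.

How it is judged:
By the outcome, as a careful person would: the job done as asked, in the order asked, and still so for the second after the job is handed in, with the robot touching nothing.
It also fails if it takes over 58 s, if anything falls off the work surface, if the arm or the gripper's body presses on something with over 40 N, if the wrist force passes 120 N, or if a joint passes its speed limit or range.

## Robot

A 6-joint arm with a two-finger parallel gripper is mounted at the origin on the work surface. World frame = base frame: x ahead of the robot, y to its left, z up, the work surface at z = 0. Lengths are in m, angles in rad, forces in N, time in s.
With the tool pointing down it reaches from about 0.2 to 0.875 m from the base axis. Payload 3.4 kg.
Tool frame: the origin (TCP) lies midway between the tips of the shut fingers; the grasp point (between the pads) lies 19 mm behind it; z points along the fingers, y is the line along which they close (so a half turn about z gives the same grasp; the last joint's range is limited). The gripper opens to 94 mm and grips with 3 to 60 N. Pads are 16 mm wide; open, the fingers measure 119 mm over their backs; the gripper's body (75 mm by 177 mm) begins 78 mm behind the grasp point.
Start: joints at [-1.47, 0.276, 1.505, -0, 1.361, -0.121], TCP at [0.126, -0.561, 0.205] pointing down, gripper open.
Joint ranges: [-2.89, 2.89], [-0.75, 2.08], [0.22, 2.7], [-1.18, 4.32], [0.11, 2.71], [-2.7, 2.7]. Speed limits (rad/s): [2.57, 2.57, 3.14, 3.14, 3.14, 3.14].

## Interface

Orientations are given as a unit quaternion [x, y, z, w].
In Python, from bench import bot, imaging gives the robot as it stands. The module is installed in compiled form; this text tells all that it offers.
- The arm moves only by the shell command python3 -m inch 'ROWS' [OPENING] [FORCE]. ROWS is JSON, a list of rows, each a list of 4 numbers: the shift along the tool's x, y, z in mm, then the turn about the tool's z in degrees. A call has 1 to 8 rows; each row shifts and turns the commanded pose from where the row before left it, along the tool's axes as they then stand; what a row does not reach is not made up. A row lasts 1/8 s, in which the tool goes at most 62.5 mm and 10.7 degrees, less where a joint would pass 70% of its speed; a pose out of reach is approached as far as the arm can. A call with a gripper value outside its range is refused whole. OPENING is the closure in counts, from 0 (fully open) to 255 (shut), set as the call begins (- or left out, the last holds). The fingers move at their own pace and stop on an object; FORCE is the grip in N (left out, the last holds). Time passes only in rows, so rows that do not move let the fingers close. It gives the time, the measured TCP pose, the force, the opening and the grip force at its end, in the units of the state.
- bot.observe(): the state, without advancing time (a new reading comes with each control period).
- imaging.get_image(name): name is "scene" or "top" or "wrist"; returns a dict with "img" (384x512x3 uint8, red, green, blue), "depth" (384x512 float32, m along the optical axis (not along the pixel's ray), 0 where there is no reading), "K" (3x3 intrinsics, pixels), "distortion" ([k1, k2, p1, p2, k3] as OpenCV has them; the pictures are not rectified), "view" (4x4, takes a point from world to camera coordinates); the wrist camera has in their place "tool_from_camera" (4x4, takes a point from camera to tool coordinates, whose origin is the TCP and whose axes are the flange's). Camera axes: x right, y up, looking along -z (the intrinsics and any distortion apply to the point x, -y, -z); pixel columns grow to the right and rows downward; lengths in m; the calibration is good to about 2 mm. A picture is of the moment at which its call begins: read the wrist's pose just before it.
- bot.hand_in(): hands the job in; it is judged then, once.
The state is a dict: "time": time; "joints": joint angles; "qd": joint speeds; "joint_efforts": joint torques, N m; "ee_pos": TCP position; "tool_rot": TCP orientation; "force": force on the tool from outside, world axes, zero at the start; "torque": the same for the moment, N m; "grip_width": opening from 0.0 (shut) to 1.0 (fully open); "grasp_force": force on a finger pad.
Only numpy, scipy, OpenCV 4.12 (cv2) and the standard library are available. Lean on these libraries where they do the work, as an engineer would, in place of code of your own. Each camera call takes 0.05 s, during which the arm holds its last target. There are 200 camera calls.

## Working session

There is one attempt and no reset: what is moved stays moved. The work goes in short steps, Python scripts to look and compute and a shell command to move; the robot and the scene stay as the last step left them, time stands still between calls to the robot, and variables do not carry over. Pictures are saved under pics/ and viewed, at most 10 in all, crops included, and the job is handed in when it is done.

```bash
mkdir -p pics
python3 - <<'E'
from bench import bot, imaging
import numpy as np, cv2, pickle
s=bot.observe(); print(s)
d={}
for n in ("scene","top"):
    g=imaging.get_image(n); d[n]=g
    print(n,g['K'].tolist(),g['distortion'],np.round(g['view'],3).tolist(),g['depth'].min(),g['depth'].max())
pickle.dump(d,open('d.pkl','wb'))
cv2.imwrite('pics/a.png',cv2.resize(np.hstack([d['scene']['img'],d['top']['img']])[:,:,::-1],None,fx=.78,fy=.78))
cv2.imwrite('pics/top.png',cv2.resize(d['top']['img'][:,:,::-1],(800,600)))
E
```

```text
{'time': 0.0, 'joints': array([-1.47002097e+00,  2.76545352e-01,  1.50614167e+00,  1.87433841e-06,
        1.36069391e+00, -1.20995193e-01]), 'qd': array([-0.00139212, -0.00025928, -0.00135337,  0.00039917, -0.00120928,
        0.00081744]), 'joint_efforts': array([ 2.67726609e-04, -4.04587340e+01, -2.37229800e+01,  7.00646429e-02,
        3.48186039e-02, -1.31058860e-04]), 'ee_pos': array([ 0.1264146 , -0.56033585,  0.20462966]), 'tool_rot': array([ 9.93858149e-01,  1.10657941e-01,  9.95587862e-06, -8.94086046e-04]), 'force': array([ 0.5001994 , -0.24156115,  0.56419208]), 'torque': array([ 0.02478147,  0.01275907, -0.02373541]), 'grasp_force': 0.0, 'grip_width': 0.9992517531333349}
scene [[381.6806846656128, 0.0, 252.39524402387008], [0.0, 381.6806846656128, 188.57823242346052], [0.0, 0.0, 1.0]] [-0.06633493  0.          0.          0.          0.        ] [[-0.792, 0.611, -0.013, 0.395], [-0.406, -0.511, 0.757, 0.064], [0.456, 0.605, 0.653, -1.284], [0.0, 0.0, 0.0, 1.0]] 0.0 3.2478492
top [[404.7953089586559, 0.0, 253.9028937651776], [0.0, 404.7953089586559, 185.78366443507642], [0.0, 0.0, 1.0]] [0.03797164 0.         0.         0.         0.        ] [[-0.029, -1.0, 0.009, -0.007], [0.998, -0.028, 0.061, -0.514], [-0.06, 0.01, 0.998, -1.101], [0.0, 0.0, 0.0, 1.0]] 0.0 1.9638735
```

View pics/top.png

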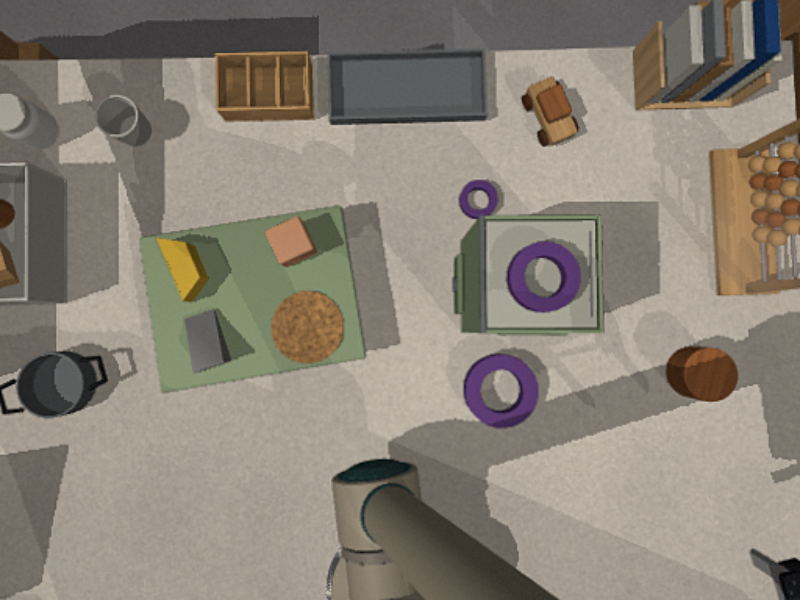

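View pics/a.png

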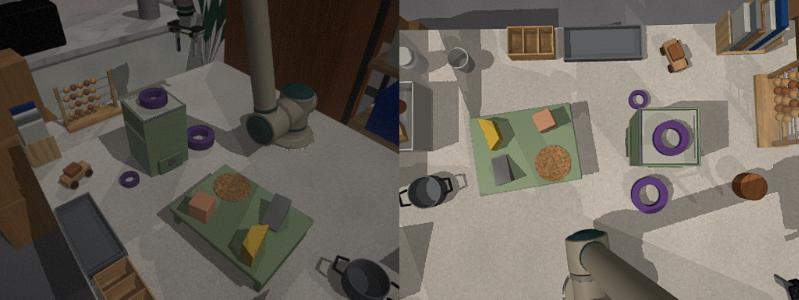

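The pictures show (top view at 800x600) three purple rings: a small one on the table at (479,199), one on the flap at (543,276) and a large one on the table at (501,390). The yellow trapezoid is at (182,267), the cork mat at (307,327), the peach cube at (290,240) and the grey wedge at (207,338). The bin is right of the middle line, with its hinge rod on the left (+y) rim. I take the flap ring as the middle-sized one and will check its diameter.

```bash
cat > h.py <<'E'
import numpy as np, cv2
from bench import bot, imaging
from scipy.spatial.transform import Rotation as R
def cloud(g, T=None):
    """world xyz per pixel from depth; T = world_from_camera"""
    if T is None: T=np.linalg.inv(g['view'])
    h,w=g['depth'].shape
    u,v=np.meshgrid(np.arange(w),np.arange(h))
    p=cv2.undistortPoints(np.stack([u,v],-1).reshape(-1,1,2).astype(float),g['K'],np.array(g['distortion'])).reshape(h,w,2)
    z=g['depth']; c=np.stack([p[...,0]*z,-p[...,1]*z,-z,np.ones_like(z)],-1)
    return (c@T.T)[...,:3]
def wrist():
    s=bot.observe(); g=imaging.get_image('wrist')
    W=np.eye(4); W[:3,:3]=R.from_quat(s['tool_rot']).as_matrix(); W[:3,3]=s['ee_pos']
    return g, W@g['tool_from_camera'], W
def hsv(g): return cv2.cvtColor(g['img'],cv2.COLOR_RGB2HSV)
def circ(xy):
    (x,y),r=cv2.minEnclosingCircle((xy*1000).astype(np.float32)); return round(x,1),round(y,1),round(2*r,1)
def rect(xy): 
    return cv2.minAreaRect((xy*1000).astype(np.float32))
E
python3 - <<'E'
from h import *; import pickle
d=pickle.load(open('d.pkl','rb'))
for n in ('top','scene'):
    g=d[n]; P=cloud(g); H=hsv(g); h,s,v=[H[...,i].astype(int) for i in range(3)]
    print(n); X=P[...,0];Y=P[...,1];Z=P[...,2]; ok=g['depth']>0
    def comps(m,name):
        k,l,st,c=cv2.connectedComponentsWithStats(m.astype(np.uint8),connectivity=8)
        for i in range(1,k):
            if st[i,4]>60:
                q=P[l==i]; r=rect(q[:,:2]); print(name,st[i,4],c[i].round(),'z',np.percentile(q[:,2],[5,50,95]).round(3),'mean',q.mean(0).round(4),'circ',circ(q[:,:2]),'rect',np.round(r[0],1),np.round(r[1],1),round(r[2],1))
    pur=ok&(h>125)&(h<160)&(s>80)
    comps(pur&(Z>.268)&(Z<.29),'ring'); comps(pur&(Z<.05)&(Z>.02),'others')
    sh=ok&(X>.2)&(X<.75)&(Y>0)&(Y<.45)
    comps(sh&(h>18)&(h<32)&(s>130)&(Z>.122)&(Z<.14),'trap')
    comps(sh&(h<20)&(s>60)&(Z>.075)&(Z<.095),'mat')
    comps(sh&(h<20)&(s>60)&(Z>.132)&(Z<.15),'cube')
    comps(sh&(s<40)&(Z>.085)&(Z<.14),'wedge')
    comps(ok&(Z>.24)&(Z<.258)&(X>.3)&(X<.75)&(Y<0.02)&(Y>-.4)&~pur,'bintop')
    comps(sh&(Z>.072)&(Z<.088),'deck')
    for nm,m in (('trap',sh&(h>18)&(h<32)&(s>130)),):
        comps(m,nm+'all')
E
```

```text
top
ring 1085 [348. 177.] z [0.276 0.281 0.283] mean [ 0.5117 -0.2178  0.2805] circ (512.9, -218.0, 96.6) rect [ 511.9 -217.9] [95.5 91.1] 89.1
others 240 [306. 126.] z [0.02  0.023 0.025] mean [ 0.6738 -0.1692  0.0227] circ (673.6, -170.0, 68.0) rect [ 672.7 -170.7] [61.8 66.5] 61.8
others 1143 [320. 250.] z [0.035 0.04  0.043] mean [ 0.3362 -0.1941  0.0396] circ (336.3, -193.9, 125.9) rect [ 336.  -193.4] [123.5 121.7] 88.0
trap 590 [115. 169.] z [0.126 0.131 0.134] mean [0.5573 0.319  0.1306] circ (551.3, 336.3, 108.2) rect [558.7 318.1] [108.2  40.6] 21.9
mat 1671 [196. 209.] z [0.082 0.085 0.088] mean [0.4544 0.1285 0.085 ] circ (454.4, 129.0, 119.5) rect [455.5 128.5] [116.7 115.8] 88.3
cube 585 [185. 153.] z [0.137 0.141 0.144] mean [0.5911 0.1473 0.1407] circ (591.9, 147.6, 78.9) rect [591.6 148. ] [59.4 59.6] 23.8
wedge 789 [131. 218.] z [0.089 0.11  0.13 ] mean [0.436  0.2873 0.1099] circ (438.0, 291.3, 100.3) rect [438.  290.5] [90.8 50.7] 18.0
bintop 4180 [345. 174.] z [0.247 0.251 0.254] mean [ 0.5197 -0.2177  0.2507] circ (518.3, -221.0, 236.5) rect [ 518.8 -220.6] [173
[... 1385 characters left out ...]
 61.] 23.8
wedge 68 [340. 180.] z [0.091 0.107 0.132] mean [0.2296 0.0595 0.1091] circ (229.7, 52.2, 64.9) rect [231.4  52.8] [10.1 64.6] 16.8
wedge 1061 [354. 271.] z [0.089 0.108 0.128] mean [0.4392 0.293  0.1083] circ (439.3, 292.8, 102.0) rect [439.9 291.7] [91.3 51. ] 17.9
bintop 1536 [194. 138.] z [0.243 0.25  0.252] mean [ 0.5375 -0.1943  0.249 ] circ (519.1, -221.7, 238.5) rect [ 519.1 -220.2] [176.1 167.8] 88.8
deck 11229 [312. 284.] z [0.077 0.08  0.084] mean [0.5167 0.2394 0.0803] circ (507.7, 221.3, 423.4) rect [506.7 220.3] [262.5 341.1] 7.8
trapall 1044 [325. 310.] z [0.093 0.129 0.132] mean [0.5671 0.3267 0.1235] circ (553.0, 337.7, 108.7) rect [560.4 319.9] [108.7  40.1] 22.4
```

Fixes: the flap ring has a diameter of 96 mm (the others 66 and 126), so it is the one meant. It is at (513,-217.5), the mat at (455,129.5), the bin at (519,-220.5) with yaw about -1.5°, and the trapezoid at (559,319) with its long axis at 22°. I go above the ring's -y wall next, then check it in a wrist crop.

```bash
python3 -m inch '[[45,-22,-25,0],[45,-22,-25,0],[45,-22,-25,0],[45,-22,-25,0],[45,-22,-25,0],[45,-22,-25,0],[45,-22,-25,0],[45,-22,0,0]]' 119 30; python3 -m inch '[[45,-22,0,0],[40,-14,0,0],[0,0,0,10],[0,0,0,2.7],[0,0,0,0]]'
python3 - <<'E'
from h import *
g,T,W=wrist(); print(W.round(4).tolist(), bot.observe()['joints'].round(2))
cv2.imwrite('pics/w1.png',g['img'][:,:,::-1])
P=cloud(g,T);H=hsv(g);m=(H[...,0]>125)&(H[...,0]<160)&(H[...,1]>80)&(P[...,2]>.268)&(P[...,2]<.29)&(g['depth']>0)
print(m.sum(),circ(P[m][:,:2]),P[m].mean(0),rect(P[m][:,:2]))
E
```

```text
time: 1.1
ee_pos: [0.4407, -0.3094, 0.3824]
tool_rot: [0.994, 0.111, 0.001, 0.002]
force: [0.2, -0.2, -0.4]
grip_width: 0.531
grasp_force: 0.0
time: 1.72
ee_pos: [0.5139, -0.256, 0.3799]
tool_rot: [1.0, 0.001, -0.001, -0.0]
force: [0.5, -0.0, 0.7]
grip_width: 0.539
grasp_force: 0.0
[[1.0, 0.0011, -0.001, 0.5139], [0.0011, -1.0, 0.0006, -0.256], [-0.001, -0.0006, -1.0, 0.3799], [0.0, 0.0, 0.0, 1.0]] [-0.58  0.23  1.15 -0.    1.76  0.99]
5983 (514.5, -220.0, 95.3) [ 0.51897293 -0.2211996   0.27933715] ((515.588134765625, -220.61233520507812), (94.22531127929688, 92.58080291748047), 74.1043472290039)
```

View pics/w1.png

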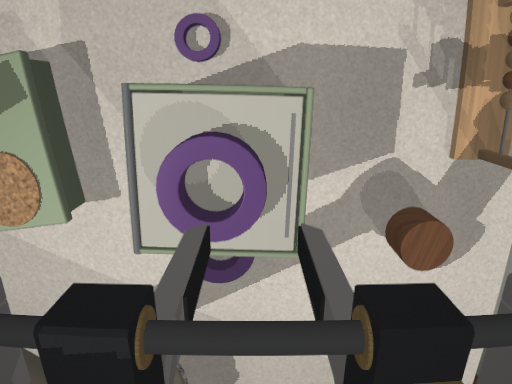

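The wrist picture shows the flap ring at (212,187) with its 95 mm outline, the small ring at (198,37) and part of the big ring at (228,267). The finger tips straddle the ring's right (-y) wall, so the choice holds. Descend and grip.

```bash
python3 -m inch '[[0,0,40,0],[0,0,40,0],[0,0,25,0],[0,0,12,0],[0,0,6,0],[0,0,0,0],[0,0,0,0]]'; python3 -m inch '[[0,0,0,0],[0,0,0,0],[0,0,0,0],[0,0,0,0],[0,0,0,0],[0,0,0,0]]' 255 30
```

```text
time: 2.65
ee_pos: [0.5145, -0.2566, 0.2585]
tool_rot: [1.0, 0.0, 0.001, 0.001]
force: [0.2, -0.2, 0.4]
grip_width: 0.534
grasp_force: 0.0
time: 3.4
ee_pos: [0.5139, -0.2563, 0.2575]
tool_rot: [1.0, 0.0, 0.0, 0.0]
force: [0.7, 0.4, 0.8]
grip_width: 0.203
grasp_force: 34.5
```

```bash
python3 -m inch '[[0,0,-15,0],[0,0,-30,0],[0,0,-30,0],[0,-5,-25,0],[-8,-40,0,0],[-8,-45,0,0],[-8,-45,0,0],[-8,-45,0,0]]'; python3 -m inch '[[-8,-45,0,0],[-8,-45,0,0],[-8,-45,0,0],[-3,-33,40,0],[0,0,40,0],[0,0,0,0],[0,0,0,0]]'
python3 - <<'E'
from h import *
g=imaging.get_image('top');g2,T,W=wrist()
for gg,P in ((g,cloud(g)),(g2,cloud(g2,T))):
    H=hsv(gg);m=(H[...,0]>125)&(H[...,0]<160)&(H[...,1]>80)&(P[...,2]>.15)&(P[...,1]>0)&(gg['depth']>0); q=P[m]
    zt=np.percentile(q[:,2],95); q=q[q[:,2]>zt-.015]; print(m.sum(),zt,circ(q[:,:2]),q.mean(0).round(4)); A=np.c_[q[:,:2],np.ones(len(q))]; print('tilt',np.linalg.lstsq(A,q[:,2],rcond=None)[0])
    m=(H[...,0]<20)&(H[...,1]>60)&(P[...,2]>.075)&(P[...,2]<.095)&(gg['depth']>0)&(abs(P[...,0]-.455)<.07)&(abs(P[...,1]-.13)<.07); print('mat',m.sum(),circ(P[m][:,:2]))
cv2.imwrite('pics/w2.png',np.hstack([g2['img'],g['img']])[:,100:900,::-1])
E
```

```text
time: 4.4
ee_pos: [0.4817, -0.075, 0.3585]
tool_rot: [1.0, -0.0, 0.001, 0.0]
force: [0.9, 0.4, -0.8]
grip_width: 0.202
grasp_force: 31.5
time: 5.28
ee_pos: [0.4561, 0.0915, 0.2794]
tool_rot: [1.0, -0.0, 0.002, 0.0]
force: [-0.4, 0.1, 0.3]
grip_width: 0.204
grasp_force: 31.5
5 0.42192718349681935 (444.0, 19.0, 29.8) [0.4474 0.0258 0.4206]
tilt [-0.02325644  0.08183487  0.42887521]
mat 0 (0.0, 0.0, 0.0)
14887 0.3030356914776076 (457.4, 128.3, 96.0) [0.4733 0.1266 0.3013]
tilt [ 0.00391439 -0.00374732  0.29992483]
mat 4631 (457.5, 128.0, 120.0)
```

View pics/w2.png

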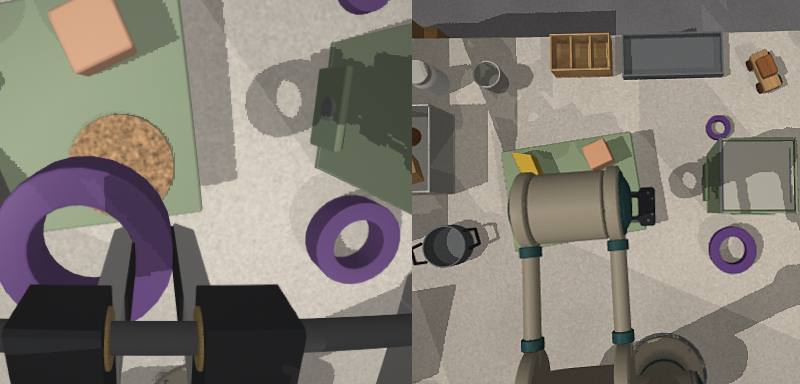

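The wrist view (left) shows the ring held level at about (85,240) over the mat at (122,160), both measured at (457,128) in the same view. I lower it and will check contact by force.

```bash
python3 -m inch '[[0,0,50,0],[0,0,50,0],[0,0,45,0],[0,0,25,0],[0,0,10,0],[0,0,3,0],[0,0,0,0],[0,0,0,0]]'; python3 -m inch '[[0,0,2,0],[0,0,0,0]]'
```

```text
time: 6.38
ee_pos: [0.4558, 0.0918, 0.0955]
tool_rot: [1.0, 0.0, 0.001, -0.0]
force: [-0.7, -0.1, -0.6]
grip_width: 0.203
grasp_force: 31.5
time: 6.62
ee_pos: [0.4548, 0.0918, 0.0925]
tool_rot: [1.0, 0.0, 0.0, 0.0]
force: [-0.7, 0.5, -0.3]
grip_width: 0.203
grasp_force: 31.5
```

```bash
python3 -m inch '[[0,0,1,0],[0,0,0,0]]'; python3 -m inch '[[0,0,1,0],[0,0,0,0]]'
```

```text
time: 6.88
ee_pos: [0.455, 0.0918, 0.0915]
tool_rot: [1.0, 0.0, 0.0, 0.0]
force: [0.3, -1.0, -0.3]
grip_width: 0.202
grasp_force: 31.5
time: 7.12
ee_pos: [0.455, 0.0917, 0.0915]
tool_rot: [1.0, 0.0, 0.0, 0.0]
force: [-2.1, -0.6, 7.9]
grip_width: 0.203
grasp_force: 31.5
```

```bash
python3 -m inch '[[0,0,0,0],[0,0,0,0],[0,0,0,0],[0,0,-20,0],[0,0,-40,0],[0,0,-50,0],[0,0,-50,0],[0,0,-50,0]]' 125 30; python3 -m inch '[[0,-30,0,0],[0,-40,0,0],[0,-40,0,-5],[0,-40,0,-8],[0,-40,0,-9],[30,-30,0,0],[30,-10,0,0],[0,0,0,0]]' 30
python3 - <<'E'
from h import *
g2,T,W=wrist(); print(W.round(4).tolist())
g=g2;P=cloud(g,T);H=hsv(g);h,s=H[...,0],H[...,1];ok=g['depth']>0;Z=P[...,2]
m=(h>18)&(h<32)&(s>130)&(Z>.122)&(Z<.14)&ok; r=rect(P[m][:,:2]); print('trap',m.sum(),r,P[m].mean(0))
for gg,PP in ((g,P),) + ((lambda q:(q,cloud(q)))(imaging.get_image('scene')),):
    HH=hsv(gg); m=(HH[...,0]>125)&(HH[...,0]<160)&(HH[...,1]>80)&(PP[...,2]>.1)&(PP[...,1]>0.03)&(gg['depth']>0)
    if m.sum()>50: print('ring',m.sum(),circ(PP[m&(PP[...,2]>.105)][:,:2]),np.percentile(PP[m][:,2],[10,50,90]))
    m=(HH[...,0]<20)&(HH[...,1]>60)&(PP[...,2]>.075)&(PP[...,2]<.095)&(gg['depth']>0)&(abs(PP[...,0]-.455)<.07)&(abs(PP[...,1]-.13)<.07); print('mat',m.sum(),circ(PP[m][:,:2]))
cv2.imwrite('pics/w3.png',np.hstack([g['img'],gg['img']])[:,100:900,::-1])
E
```

```text
time: 8.12
ee_pos: [0.4547, 0.0918, 0.3019]
tool_rot: [1.0, 0.0, 0.0, 0.0]
force: [0.3, 0.6, -0.5]
grip_width: 0.508
grasp_force: 0.0
time: 9.12
ee_pos: [0.4838, 0.3412, 0.2989]
tool_rot: [0.982, 0.191, -0.001, 0.0]
force: [-0.1, -0.3, -0.4]
grip_width: 0.881
grasp_force: 0.0
[[0.9267, 0.3758, -0.0015, 0.4838], [0.3758, -0.9267, -0.001, 0.3412], [-0.0017, 0.0003, -1.0, 0.2989], [0.0, 0.0, 0.0, 1.0]]
trap 3353 ((561.1781005859375, 318.61053466796875), (106.79402160644531, 39.68889617919922), 21.807870864868164) [0.56138204 0.32126719 0.12992432]
ring 3100 (480.7, 200.5, 246.0) [0.1063106  0.11356542 0.11465189]
mat 1779 (471.1, 132.3, 119.0)
ring 798 (462.8, 253.8, 338.9) [0.10584497 0.11349779 0.11640926]
mat 480 (457.0, 131.0, 119.1)
```

View pics/w3.png

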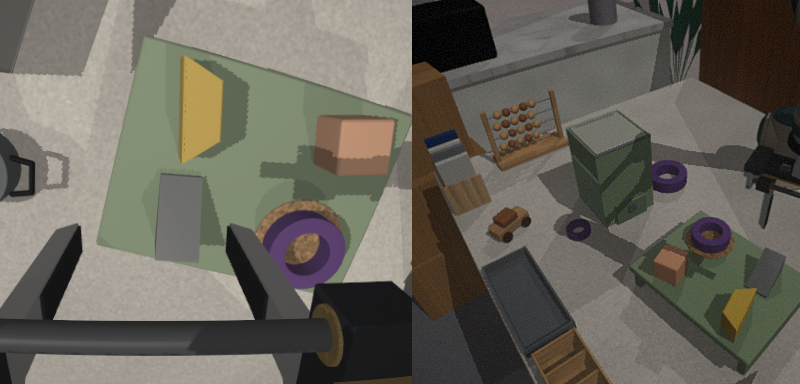

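The wrist view (left) shows the trapezoid at (200,110) with its long face on the left, the wedge at (180,217) and the ring on the mat at (305,250). In the scene view the ring sits on the mat at (711,233). I measure the ring's centring more strictly while going above the block.

```bash
python3 -m inch '[[31,25,20,0],[31,24.5,40,0],[0,0,0,0],[0,0,0,0]]' 65 40
python3 - <<'E'
from h import *
for n in ('scene','top','wrist'):
    if n=='wrist': g,T,W=wrist(); P=cloud(g,T); print(W[:3,3])
    else: g=imaging.get_image(n); P=cloud(g)
    H=hsv(g); near=(g['depth']>0)&(np.hypot(P[...,0]-.455,P[...,1]-.13)<.075)
    for nm,m in (('ring',near&(H[...,0]>125)&(H[...,0]<160)&(H[...,1]>80)&(P[...,2]>.108)),('mat',near&(H[...,0]<20)&(H[...,1]>60)&(P[...,2]<.092))):
        if m.sum()>100: print(n,nm,m.sum(),circ(P[m][:,:2]),np.percentile(P[m][:,2],[5,50,95]).round(4))
    m=(H[...,0]>18)&(H[...,0]<32)&(H[...,1]>130)&(P[...,2]>.122)&(P[...,2]<.14)&(P[...,1]>.2)
    if m.sum()>100: print(n,'trap',rect(P[m][:,:2]),P[m].mean(0))
E
```

```text
time: 9.72
ee_pos: [0.5582, 0.3169, 0.2412]
tool_rot: [0.982, 0.19, -0.0, -0.0]
force: [-0.2, 0.3, 0.6]
grip_width: 0.746
grasp_force: 0.0
scene ring 308 (455.8, 131.0, 95.3) [0.1103 0.1135 0.1156]
scene mat 390 (457.0, 130.6, 117.8) [0.0815 0.0836 0.0856]
scene trap ((560.1328125, 319.4521789550781), (108.46204376220703, 40.104000091552734), 22.3983097076416) [0.56263775 0.32324743 0.12979975]
top ring 729 (454.5, 129.8, 94.8) [0.1116 0.1149 0.1178]
top mat 824 (454.4, 128.7, 118.9) [0.0818 0.085  0.088 ]
top trap ((542.4547119140625, 311.771240234375), (72.44911193847656, 40.50328826904297), 21.833053588867188) [0.5461711  0.31369851 0.13055657]
[0.55849798 0.31773313 0.24238642]
wrist ring 138 (457.4, 136.8, 93.7) [0.1086 0.1132 0.1145]
wrist mat 730 (467.7, 139.6, 114.4) [0.0823 0.0836 0.0848]
wrist trap ((562.3820190429688, 318.8537292480469), (106.59480285644531, 39.310218811035156), 21.98982048034668) [0.56339144 0.3212985  0.12986046]
```

The ring is centred on the mat within about 1 mm and flat. Now grasp the block.

```bash
python3 -m inch '[[2.5,0,40,0],[0,0,50,0],[0,0,35,0],[0,0,18,0],[0,0,10,0],[0,0,0,0],[0,0,0,0]]'; python3 -m inch '[[0,0,0,0],[0,0,0,0],[0,0,0,0],[0,0,0,0],[0,0,0,0],[0,0,0,0]]' 255 45
```

```text
time: 10.75
ee_pos: [0.5621, 0.3189, 0.0889]
tool_rot: [0.982, 0.191, 0.001, -0.0]
force: [-0.3, -0.3, 0.3]
grip_width: 0.742
grasp_force: 0.0
time: 11.5
ee_pos: [0.5614, 0.3185, 0.0876]
tool_rot: [0.982, 0.191, 0.0, -0.0]
force: [-0.8, -0.0, 1.3]
grip_width: 0.424
grasp_force: 45.0
```

```bash
python3 -m inch '[[0,0,-20,0],[0,0,-50,0],[0,0,-50,0],[0,0,-50,0],[0,0,-50,8],[0,0,-30,8],[0,0,0,7.6],[0,0,0,0]]'; python3 -m inch '[[-3,53,0,0],[-3,53,0,0],[-3,53,0,0],[-3,53,0,0],[-3,53,0,0],[-3,53,0,0],[-3,53,0,0],[-3,53,0,0]]'; python3 -m inch '[[-2,53,0,0],[-2,53,0,0],[0,0,0,0],[0,0,0,0]]'
python3 - <<'E'
from h import *
g,T,W=wrist(); P=cloud(g,T); print(W.round(4).tolist(),bot.observe()['joints'].round(2))
H=hsv(g); m=(H[...,0]>18)&(H[...,0]<32)&(H[...,1]>130)&(P[...,2]>.3)
print('trap',rect(P[m][:,:2]),P[m].mean(0))
m=(abs(P[...,2]-.25)<.008)&(P[...,1]<0)&(g['depth']>0); print('bin',m.sum(),rect(P[m][:,:2]))
cv2.imwrite('pics/w4.png',np.hstack([g['img'],imaging.get_image('scene')['img']])[:,100:900,::-1])
E
```

```text
time: 12.5
ee_pos: [0.5613, 0.3183, 0.3372]
tool_rot: [1.0, -0.013, -0.0, 0.0]
force: [-0.0, -1.0, -1.7]
grip_width: 0.421
grasp_force: 45.0
time: 13.5
ee_pos: [0.5248, -0.1063, 0.3365]
tool_rot: [1.0, -0.013, -0.001, -0.0]
force: [0.6, -0.2, -0.7]
grip_width: 0.422
grasp_force: 45.0
time: 14.0
ee_pos: [0.5183, -0.2101, 0.3366]
tool_rot: [1.0, -0.014, -0.001, -0.001]
force: [0.2, -0.2, 0.1]
grip_width: 0.42
grasp_force: 45.0
[[0.9996, -0.027, -0.0016, 0.5183], [-0.027, -0.9996, 0.0017, -0.2101], [-0.0017, -0.0017, -1.0, 0.3366], [0.0, 0.0, 0.0, 1.0]] [-0.51  0.21  1.28  0.    1.65  1.09]
trap ((532.691162109375, -211.3740692138672), (39.77177810668945, 136.975830078125), 88.49745178222656) [ 0.5346749  -0.20984016  0.37654678]
bin 26354 ((519.995361328125, -222.10366821289062), (171.96986389160156, 166.35519409179688), 88.60993194580078)
```

View pics/w4.png

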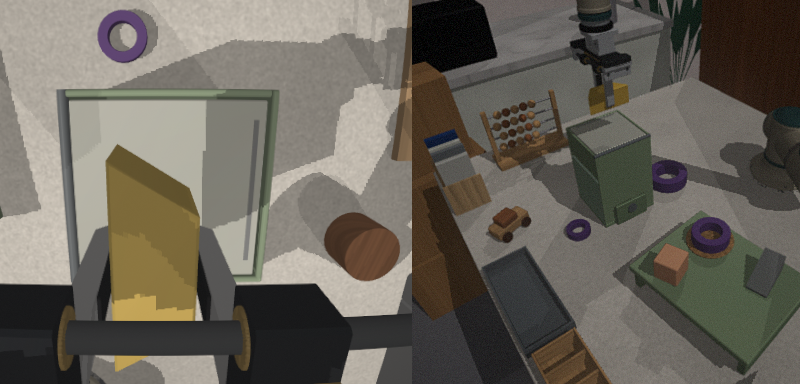

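The wrist view (left) shows the block held at (150,230), parallel to the bin with its long face towards the hinge, over the flap, whose hinge rod is at (68,160). The scene view shows the block over the bin at (610,95). Push down.

```bash
python3 -m inch '[[1,3,35,0],[0,0,30,0],[0,0,10,0],[0,0,12,0],[0,0,12,0],[0,0,12,0],[0,0,0,0]]'; python3 -m inch '[[0,0,12,0],[0,0,12,0],[0,0,12,0],[0,0,12,0],[0,0,8,0],[0,0,0,0],[0,0,0,0]]'
```

```text
time: 14.98
ee_pos: [0.5199, -0.2146, 0.2261]
tool_rot: [1.0, -0.014, 0.0, 0.001]
force: [-0.2, -2.3, 3.8]
grip_width: 0.426
grasp_force: 45.0
time: 15.85
ee_pos: [0.5194, -0.2151, 0.1699]
tool_rot: [1.0, -0.014, -0.0, 0.001]
force: [0.8, -6.1, -0.9]
grip_width: 0.426
grasp_force: 50.5
```

```bash
python3 -m inch '[[0,-2,2,0],[0,0,2,0],[0,0,0,0]]'; python3 -m inch '[[0,0,0,0],[0,0,0,0],[0,0,0,0],[0,0,0,0],[0,0,0,0],[0,0,0,0],[0,0,0,0],[0,0,0,0]]' 73
python3 - <<'E'
from h import *
g,T,W=wrist()
cv2.imwrite('pics/w5.png',np.hstack([g['img'],imaging.get_image('top')['img']])[:,100:900,::-1])
E
```

```text
time: 16.23
ee_pos: [0.5197, -0.2117, 0.1666]
tool_rot: [1.0, -0.014, 0.0, 0.0]
force: [0.5, -3.5, 4.0]
grip_width: 0.425
grasp_force: 49.2
time: 17.23
ee_pos: [0.5193, -0.2133, 0.1656]
tool_rot: [1.0, -0.014, -0.001, 0.001]
force: [-0.2, -7.6, -2.8]
grip_width: 0.71
grasp_force: 3.0
```

View pics/w5.png

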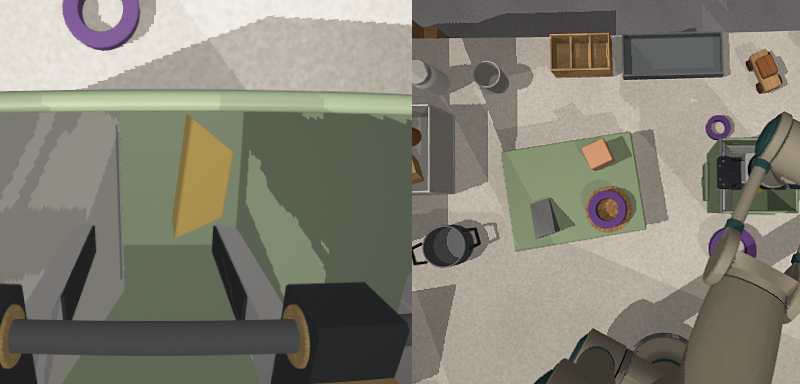

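The wrist view (left) shows the block free of the fingers and lying flat on the bin floor at (205,180), with the flap held open at (110,200). Come out.

```bash
python3 -m inch '[[0,0,-15,0],[0,0,-25,0],[0,0,-25,0],[0,0,-25,0],[0,0,-30,0],[0,0,-50,0],[0,0,-50,0],[0,0,0,0]]'; python3 -m inch '[[-55,0,0,0],[-55,0,0,0],[-45,0,0,0],[0,40,0,0],[0,50,0,0],[0,50,0,0],[0,0,0,0],[0,0,0,0]]'
python3 - <<'E'
from h import *
ims=[]
for n in ('scene','top'):
    g=imaging.get_image(n); P=cloud(g); H=hsv(g); ok=g['depth']>0; ims.append(g['img'])
    near=ok&(np.hypot(P[...,0]-.455,P[...,1]-.13)<.075)
    m=near&(H[...,0]>125)&(H[...,0]<160)&(H[...,1]>80)&(P[...,2]>.108); print(n,'ring',m.sum(),circ(P[m][:,:2]))
    m=ok&(abs(P[...,0]-.519)<.06)&(abs(P[...,1]+.221)<.06); print('flap z',np.percentile(P[m][:,2],[5,50,95]))
    m=ok&(P[...,1]>0)&(P[...,1]<.4)&(H[...,0]<20)&(H[...,1]>60)&(P[...,2]>.132)&(P[...,2]<.15)&(P[...,0]>.5); print('cube',rect(P[m][:,:2]))
print(bot.observe()['ee_pos'],bot.observe()['force'])
cv2.imwrite('pics/w6.png',cv2.resize(np.hstack(ims),None,fx=.78,fy=.78)[:,:,::-1])
E
```

```text
time: 18.32
ee_pos: [0.5209, -0.2107, 0.3899]
tool_rot: [1.0, -0.013, 0.003, 0.0]
force: [-0.3, 0.9, -0.3]
grip_width: 0.714
grasp_force: 0.0
time: 19.32
ee_pos: [0.3607, -0.3458, 0.3848]
tool_rot: [1.0, -0.014, -0.001, -0.002]
force: [0.2, 0.2, -0.7]
grip_width: 0.715
grasp_force: 0.0
scene ring 626 (455.3, 130.9, 96.8)
flap z [0.24830493 0.24988712 0.25152123]
cube ((593.0665283203125, 149.12501525878906), (61.13359451293945, 59.276485443115234), 23.80219078063965)
top ring 728 (454.3, 129.6, 94.9)
flap z [0.24848852 0.25098592 0.25342854]
cube ((591.4862060546875, 147.64801025390625), (59.47029495239258, 59.382442474365234), 24.76913070678711)
[ 0.36087522 -0.34554059  0.38601245] [-0.45648224  0.141642   -0.82194085]
```

View pics/w6.png

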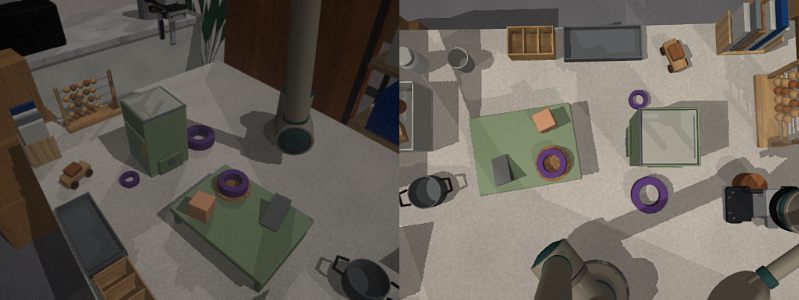

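The flap is shut and level at (668,136) with the block inside. The ring lies flat and centred on the mat at (553,162), the cube and wedge have not moved, and the arm is clear.

```bash
python3 -c "
from bench import bot; print(bot.hand_in())"
```

```text
the job is handed in; nothing more can be done
None
```

The job is handed in at about 19.5 s: the ring lies flat on the mat, about 1 mm off centre, the trapezoid block is on the bin floor with the flap sprung shut, and the cube and wedge were left alone.

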